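# Clamp the tamping stand on the bar rail

### The job

Clamp the tamping stand on the slotted bar rail so that it cannot shift under the tamper. Take the spring clamp stop out of the wooden block, drop its T-head into the rail's slot on the open side of the stand, and slide it along to push the stand home against the fence until it sits there firmly, with no play. Still holding it hard up against the stand, press it down, give it a quarter turn so that it locks under the slot's lips and let go; push steadily, ram and force nothing, and leave the tamper, the shot glass and the small milk jug where they stand.

Things in the scene. Friction and masses are not known exactly. Their poses are not given: they have to be found in the camera images.
- rail: Fixed aluminium T-slot rail on the table, 90 wide (its x), 400 long (its y), 26 high; origin under its centre, z up. The slot runs along y at x = 0 over the full length: mouth 11 wide between two lips 6 thick (20 to 26 above the table), below them a channel 33 wide with its floor 5 above the table. The +y end is free: there the clamp stop goes in.
- slot (a point): Middle of the slot's mouth on the rail's top face (rail x = 0, y = 0, 26 above the table); axes as the rail's.
- fence_end (a point): Point on the rail's top (rail y = -118) near which a steel fence bracket, held by a knob of its own, carries two rubber bumpers facing rail +y. Where the fence is set is not measured: the bumper faces lie within 25 of this point along y, either way. The fence stays put; the two bumpers together yield 10 N per mm, at most 4 mm.
- tamp_stand: Steel tamping stand, loose on the rail: foot plate 84 x 120 x 14 (x, y, z), origin at the middle of the plate's underside, axes as the rail's. A key under the plate, 9 wide, keeps it to the slot, so it slides only along the rail. A ring with a filter basket stands on it, 48 high in all, from y = -58 to y = +18. Weighs 0.5 kg, slides at 2 to 5 N. Starts 10 to 85 short of the bumpers.
- stand_edge (a point): Middle of the stand's free end face (stand y = +60, 7 above the rail's top); the clamp stop's round collar bears on this face, 22 from the stop's axis. Firm here is a push of about 10 N, well above what slides the stand; over 20 N is ramming. Once locked, the stop holds against some 15 N and keeps pressing as hard as it did when it was let go.
- stop: Spring clamp stop, the loose one, upright in the wooden block's well. Origin at the middle of the T-head's underside, z up. T-head 9 (x) x 29 (y) x 7 high, shank diameter 9, dark hub diameter 34 from 29 to 42 above the origin, black bar grip 46 (x) x 14 (y) from 42 to 72. Pinch the bar across its 14. Weighs 0.2 kg.
- stop_grip (a point): Middle of the clamp stop's bar grip, 58 above its origin; axes as the stop's. The bar stands crosswise to the T-head, so it lies across the slot on going in and along the slot when locked.
- collar (a point): Middle of the underside of the clamp stop's collar, diameter 44, 9 thick, rubber soled; 10 above the stop's origin when free. It is sprung: pushing the stop down on it takes 10 N to start, 1.5 N more per mm, 7 mm at most.
- head_top (a point): Middle of the T-head's top face, 7 above the stop's origin, 3 below the free collar. With the collar just resting on the rail the head is still between the lips and cannot turn; pushed 3 mm down (4 to 6 is good, 16 to 19 N) it is below them and turns freely either way. Crosswise and let go, it is drawn up under the lips and clamped by the spring.
- block: Fixed wooden block 70 x 160 x 30 (x, y, z), origin under its centre. Its well, 34 (x) x 13 (y), lies at y = -40 and takes the T-head; the collar rests on the block's top. The tamper stands at y = +40.
- tamper: Coffee tamper with a wooden handle, diameter 58, 95 high, on the wooden block; origin under its centre. Leave alone.
- shot_glass: Shot glass, diameter 50, 64 high, on the table behind the rail; origin under its centre. Leave alone.
- milk_jug: Small steel milk jug, 102 x 68 x 88, on the table behind the rail; origin under its centre. Leave alone.
There are look-alikes about, which are no part of the job. Leave any purple or yellow look-alike of the stop alone.

How it is judged:
By the outcome, as a careful person would: the job done as asked, in the order asked, and still so for the second after the job is handed in, with the robot touching nothing.
It also fails if it takes over 51 s, if anything falls off the work surface, if the arm or the gripper's body presses on something with over 40 N, if the wrist force passes 120 N, or if a joint passes its speed limit or range.

### The arm

A 7-joint arm with a two-finger parallel gripper is mounted at the origin on the work surface; the furniture and walls round the work are solid. World frame = base frame: x ahead of the robot, y to its left, z up, the work surface at z = 0. Lengths are in m, angles in rad, forces in N, time in s.
With the tool pointing down it reaches from about 0.425 to 0.975 m from the base axis. Payload 16.7 kg.
Tool frame: the origin (TCP) lies midway between the tips of the shut fingers; the grasp point (between the pads) lies 19 mm behind it; z points along the fingers, y is the line along which they close (so a half turn about z gives the same grasp; the last joint's range is limited). The gripper opens to 85 mm and grips with 20 to 120 N. Pads are 22 mm wide; open, the fingers measure 114 mm over their backs; the gripper's body (76 mm by 85 mm) begins 54 mm behind the grasp point. The pads swing forward as they close: fully open they stand 13 mm farther back than shut.
Start: joints at [-1.403, 0.426, 0.074, 1.606, -0.034, 1.111, -0.067], TCP at [0.211, 0.641, 0.231] pointing down, gripper open.
Joint ranges: [-2.85, 2.85], [-0.5, 2.14], [-1.23, 1.37], [0.21, 2.46], [-1.02, 4.16], [0.16, 2.05], [-2.73, 2.73]. Speed limits (rad/s): [1.89, 1.89, 2.39, 2.39, 3.01, 3.01, 3.01].

### API

Orientations are given as [roll, pitch, yaw] about the fixed x, y, z axes, in that order (R = Rz(yaw) Ry(pitch) Rx(roll)).
In Python, from plant import robot gives the robot as it stands.
- The arm moves only by the tool send_rows, never from a script. Its argument "plan" is a list that holds one entry, the list of rows, each a list of 5 numbers: the finger opening in mm, from 0 to 85.4, then the shift along the tool's x, y, z in mm, then the turn about the tool's z in rad. In form: [[[gripper, x, y, z, spin], ...]]. A call has exactly 10 rows; each row is the pose to reach, as a shift and turn from the pose commanded when the call began, along the tool's axes at that moment; what a row does not reach only later rows make up. A row lasts 1/10 s, in which the tool goes at most 50 mm and 8.59 degrees, less where a joint would pass 70% of its speed; a pose out of reach is approached as far as the arm can. A call with a gripper value outside its range is refused whole. The fingers move at their own pace and stop on an object; "squeeze" is the grip in N (left out, the last holds). Time passes only in rows, so rows that repeat a pose let the fingers close, or fill a call up. It gives the time, the measured TCP pose, the force, the opening and the grip force at its end, in the units of the state.
- robot.observe(): the state, without advancing time (a new reading comes with each control period).
- robot.get_image(name): name is "scene" or "top"; returns a dict with "color" (420x560x3 uint8, red, green, blue), "vertical_fov" (degrees; the focal length in pixels is half the picture's height over the tangent of half this angle, whatever the lens; pixels are square), "cx", "cy" (the principal point, pixels), "extrinsics" (4x4, takes a point from world to camera coordinates). Camera axes: x right, y down, z forward; pixel columns grow to the right and rows downward; lengths in m; the calibration is good to about 2 mm. A picture is of the moment at which its call begins. There is no depth.
- robot.finish_job(): hands the job in; it is judged then, once.
The state is a dict: "clock": time; "qpos": joint angles; "qvel": joint speeds; "joint_efforts": joint torques, N m; "ee_pos": TCP position; "tcp_rot": TCP orientation; "contact_force": force on the tool from outside, world axes, zero at the start; "ft_torque": the same for the moment, N m; "width": opening from 0.0 (shut) to 1.0 (fully open); "grasp_force": force on a finger pad.
Only numpy, scipy, OpenCV 4.12 (cv2) and the standard library are available. Lean on these libraries where they do the work, as an engineer would, in place of code of your own. Each camera call takes 0.05 s, during which the arm holds its last target. There are 200 camera calls.

## Working session

There is one attempt and no reset: what is moved stays moved. The work goes in short steps, Python scripts to look and compute and a tool call to move; the robot and the scene stay as the last step left them, time stands still between calls to the robot, and variables do not carry over. Pictures are saved under pics/ and viewed, at most 10 in all, crops included, and the job is handed in when it is done.

Besides the shell and the picture viewer there is one more tool, called after ">>>" by a JSON object that holds its "op" and its "data", one argument or row to a line. send_rows: Moves the arm, as the interface text tells. Its arguments: {"type":"object","properties":{"plan":{"type":"array"},"squeeze":{"type":"number"}},"required":["plan"]}

```bash
mkdir -p pics; ls; python3 - <<'E'
from plant import robot
import cv2,numpy as np
s=robot.observe(); print(s)
for n in("scene","top"):
    d=robot.get_image(n); cv2.imwrite(f"pics/{n}0.png",d["color"][:,:,::-1])
    print(n,d["vertical_fov"],d["cx"],d["cy"],np.round(d["extrinsics"],4).tolist())
E
```

```text
pics
{'clock': 0.0, 'qpos': array([-1.40249231,  0.42671018,  0.07383639,  1.60663079, -0.03408837,
        1.11075529, -0.06713459]), 'qvel': array([-1.86030117e-05, -1.90568810e-03, -3.89994285e-04, -6.79892080e-04,
       -3.92794976e-04,  6.25198957e-04, -1.90441569e-04]), 'joint_efforts': array([ 6.33173495e-04, -9.49836946e+01,  3.76113385e+00, -4.63491046e+01,
        1.91432820e-02,  1.03814743e-02,  7.99244276e-06]), 'ee_pos': array([0.21082081, 0.64080652, 0.23061421]), 'tcp_rot': array([-3.14035155e+00,  9.54217324e-05,  2.82374009e+00]), 'contact_force': array([ 0.14383629,  0.36133454, -0.58560508]), 'ft_torque': array([ 0.00786931, -0.04737966, -0.00022437]), 'grasp_force': 0.0, 'width': 0.9985036218504997}
scene 44.46760217473692 273.6348093085081 203.85939272333627 [[0.7785, -0.6276, 0.01, -0.368], [-0.2688, -0.3477, -0.8982, 0.2494], [0.5672, 0.6966, -0.4394, 0.7416], [0.0, 0.0, 0.0, 1.0]]
top 44.04135851367938 283.93512668919374 215.10097716839152 [[0.0309, -0.9995, -0.0006, 0.091], [-0.9754, -0.0301, -0.2183, 0.579], [0.2181, 0.0073, -0.9759, 1.2005], [0.0, 0.0, 0.0, 1.0]]
```

View pics/scene0.png

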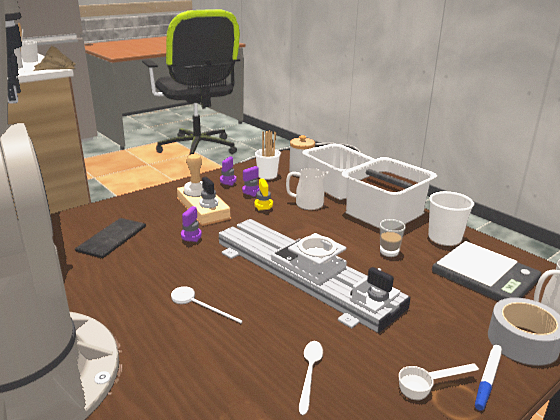

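View pics/top0.png

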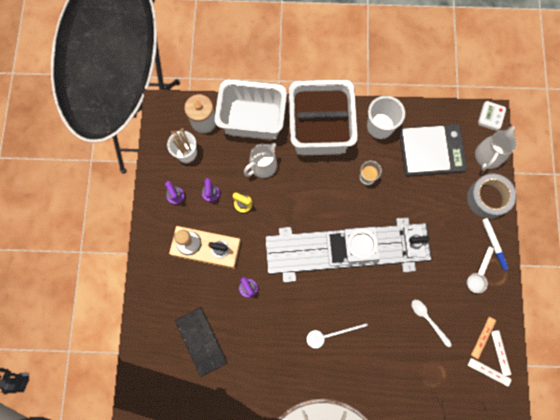

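Candidates for the stop: the black-gripped one in the wooden block (scene 209,192; top 219,248), the fence's black knob (scene 379,283; top 418,241), the purple ones (top 175,193; 210,190; 248,288) and the yellow one (top 243,202). By the description it is the one in the block, and I'll check that in a close crop.

```bash
cat > h.py <<'E'
from plant import robot
import cv2,numpy as np
def cam(n):
    d=robot.get_image(n); h=d["color"].shape[0]
    d["f"]=h/2/np.tan(np.radians(d["vertical_fov"])/2); return d
def proj(d,P):
    P=np.atleast_2d(P); E=d["extrinsics"]; c=P@E[:3,:3].T+E[:3,3]
    return c[:,:2]/c[:,2:]*d["f"]+[d["cx"],d["cy"]]
def ray(d,uv,z):
    E=d["extrinsics"]; R=E[:3,:3]; o=-R.T@E[:3,3]
    v=R.T@np.array([(uv[0]-d["cx"])/d["f"],(uv[1]-d["cy"])/d["f"],1]); return o+v*(z-o[2])/v[2]
def crop(d,x0,y0,x1,y1,k):
    return cv2.resize(np.ascontiguousarray(d["color"][y0:y1,x0:x1,::-1]),None,fx=k,fy=k,interpolation=cv2.INTER_CUBIC)
E
python3 - <<'E'
from h import *
d=cam("top")
a=crop(d,160,220,260,280,7.8); b=crop(d,260,210,440,285,4.4)[:, :780]
b=crop(d,260,215,436,282,4.4)
w=780
a=cv2.resize(crop(d,165,222,285,270,6.5),(780,312)); b=cv2.resize(crop(d,260,218,440,282,4),(780,277))
cv2.imwrite("pics/c1.png",np.vstack([a,b]))
E
```

```text
(no output)
```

View pics/c1.png

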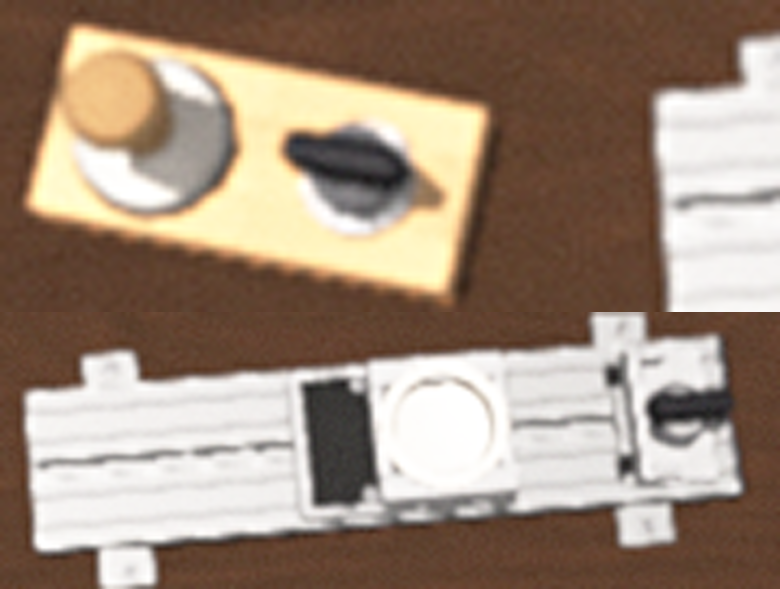

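The crop shows the stop in the block with a black bar along the block's long axis (bar top about 347,158 in the upper crop, or 218.4,246.3 in the picture). The rail's slot runs left to right, its free +y end is at the left, the stand's free edge is at crop x≈300, and the bumpers are at x≈613.

```bash
cat > fit.py <<'E'
from h import *
from scipy.optimize import least_squares
d=cam("top"); s=cam("scene")
def T(p,P): c,n=np.cos(p[2]),np.sin(p[2]); P=np.array(P,float); o=P.copy(); o[:,0]=p[0]+c*P[:,0]-n*P[:,1]; o[:,1]=p[1]+n*P[:,0]+c*P[:,1]; return o
def fit(P,uv,p0): 
    r=least_squares(lambda p:(proj(d,T(p,P))-uv).ravel(),p0); return r.x,np.abs(r.fun).max()
uvB=np.array([(75,27),(488,105),(447,290),(28,208)])/6.5+[165,222]
PB=[(.035,.08,.03),(.035,-.08,.03),(-.035,-.08,.03),(-.035,.08,.03)]
g=ray(d,uvB.mean(0),.03); b,e=fit(PB,uvB,[g[0],g[1],0]); print("block",b,e)
uvR=np.array([(25,81),(718,25),(741,178),(37,233)])/4.333+[260,218]
PR=[(.045,.2,.026),(.045,-.2,.026),(-.045,-.2,.026),(-.045,.2,.026)]
g=ray(d,uvR.mean(0),.026); r,e=fit(PR,uvR,[g[0],g[1],0]); print("rail",r,e)
def inr(p,w): 
    c,n=np.cos(p[2]),np.sin(p[2]); v=w[:2]-p[:2]; return np.array([c*v[0]+n*v[1],-n*v[0]+c*v[1]])
for n,uv,z in[("edge1",(295,63),.04),("edge2",(306,205),.04),("bump1",(607,64),.045),("bump2",(620,155),.045),("slotL",(40,151),.026),("slotR",(610,106),.026),("slot2",(290,133),.026)]:
    w=ray(d,np.array(uv)/4.333+[260,218],z); print(n,w.round(4),(inr(r,w)*1e3).round(1))
for n,uv in[("bar",(347,158)),("barL",(293,148)),("barR",(405,170))]:
    w=ray(d,np.array(uv)/6.5+[165,222],.092); print(n,w.round(4),(inr(b,w)*1e3).round(1))
np.save("br.npy",[b,r])
def draw(k,cm,p,P,c): cv2.polylines(k,[np.round(proj(cm,T(p,P))*8*4).astype(int)],True,c,1,cv2.LINE_AA,3)
for nm,cm,box in(("top",d,(165,215,435,285)),("sc",s,(170,140,420,330))):
    k=cv2.resize(np.ascontiguousarray(cm["color"][:,:,::-1]),None,fx=4,fy=4,interpolation=cv2.INTER_CUBIC)
    draw(k,cm,b,PB,(0,0,255)); draw(k,cm,r,PR,(0,0,255)); draw(k,cm,r,[(0,.2,.026),(0,-.2,.026)],(0,255,0))
    a=np.linspace(0,6.28,40); C=np.c_[.022*np.cos(a),-.04+.022*np.sin(a),0*a+.039]; draw(k,cm,b,C,(255,0,0))
    draw(k,cm,b,[(x,y-.04,.092) for x,y in[(.007,.023),(.007,-.023),(-.007,-.023),(-.007,.023)]],(0,255,0))
    x0,y0,x1,y1=box; q=k[y0*4:y1*4,x0*4:x1*4]; cv2.imwrite(f"pics/ov_{nm}.png",cv2.resize(q,None,fx=780/q.shape[1],fy=780/q.shape[1],interpolation=cv2.INTER_AREA))
E
python3 fit.py
```

```text
block [ 0.49900523  0.30183288 -0.161537  ] 0.679509696815046
rail [ 0.50671949 -0.05186028  0.11097685] 0.4891220589737486
edge1 [ 0.5406 -0.0011  0.04  ] [39.3 46.7]
edge2 [ 0.4598 -0.0083  0.04  ] [-41.8  48.5]
bump1 [ 0.5446 -0.1773  0.045 ] [  23.7 -128.9]
bump2 [ 0.4928 -0.1837  0.045 ] [ -28.4 -129.5]
slotL [0.4878 0.1424 0.026 ] [  2.7 195.2]
slotR [ 0.5238 -0.1828  0.026 ] [   2.5 -132. ]
slot2 [5.026e-01 1.000e-04 2.600e-02] [ 1.6 52.1]
bar [0.4899 0.2602 0.092 ] [ -2.3 -42.6]
barL [0.4929 0.2799 0.092 ] [ -2.5 -22.6]
barR [0.4861 0.239  0.092 ] [ -2.6 -64.1]
```

View pics/ov_sc.png

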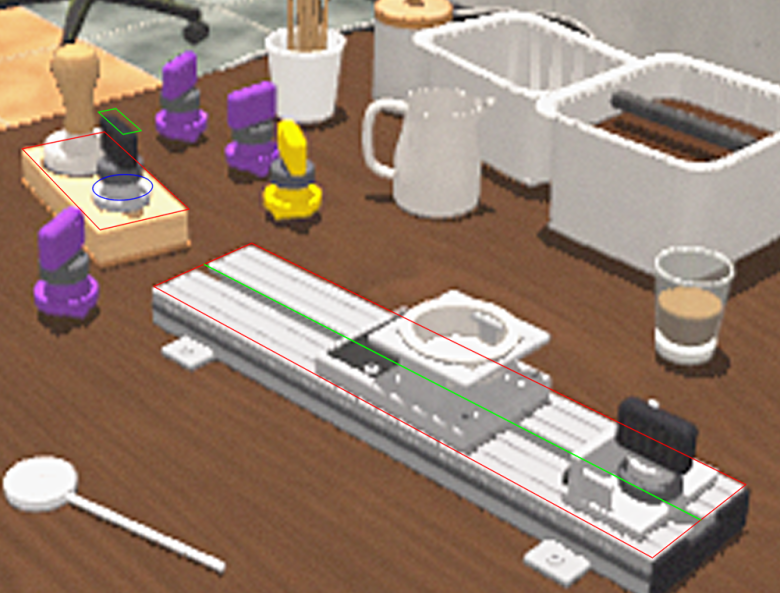

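>>> {"op": "send_rows", "data": {
  "plan": [
    [[60,-38,-27,8,0.14],[60,-77,-55,16,0.28],[60,-115,-82,24,0.42],[60,-154,-110,32,0.57],[60,-192,-137,40,0.71],[60,-230,-164,48,0.85],[60,-269,-192,56,0.99],[60,-307,-219,64,1.13],[60,-346,-247,72,1.27],[60,-384,-274,80,1.415]]
  ],
  "squeeze": 60
}}

```text
clock: 1.25
ee_pos: [0.491, 0.2592, 0.1513]
tcp_rot: [3.141, -0.0, 1.403]
contact_force: [-0.1, 0.9, -1.5]
width: 0.704
grasp_force: 0.0
```

```bash
python3 - <<'E'
from h import *
t=cam("top"); s=cam("scene"); p=robot.observe()["ee_pos"]
a=cv2.resize(crop(t,165,205,275,275,5),(400,255)); b=cv2.resize(crop(s,160,120,270,240,3),(400,436))
for d,o,im,k in((t,(165,205),a,400/110),(s,(160,120),b,400/110)):
    q=proj(d,np.array([p,[p[0],p[1],.092],[p[0],p[1],.04]])); print(q,((q-o)*k).round())
    for x in (q-o)*k: cv2.circle(im,tuple(int(v) for v in x),3,(0,0,255),1)
c=np.zeros((436,800,3),np.uint8); c[:255,:400]=a; c[:,400:]=b; cv2.imwrite("pics/c2.png",c)
E
```

```text
[[217.59327373 240.80847195]
 [220.72928341 245.06209815]
 [223.26578337 248.50256032]] [[191. 130.]
 [203. 146.]
 [212. 158.]]
[[208.93052782 155.22890174]
 [210.11452108 179.74568836]
 [211.11809093 200.52647198]] [[178. 128.]
 [182. 217.]
 [186. 293.]]
```

View pics/c2.png

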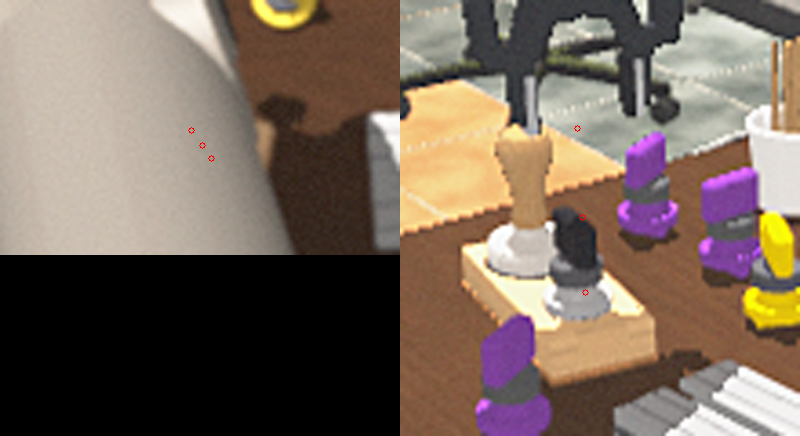

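The scene crop shows the open fingers straddling the stop from above, with finger tips near (531,130) and (641,110). The stop sits about 8 crop px (2 px) left of my mark, so I correct by 2 mm in each axis, go down and close.

>>> {"op": "send_rows", "data": {
  "plan": [
    [[60,2,-2.4,20,0],[60,2,-2.4,45,0],[60,2,-2.4,70,0],[60,2,-2.4,85,0],[60,2,-2.4,85,0],[5,2,-2.4,85,0],[5,2,-2.4,85,0],[5,2,-2.4,85,0],[5,2,-2.4,85,0],[5,2,-2.4,85,0]]
  ],
  "squeeze": 60
}}

```text
clock: 2.35
ee_pos: [0.489, 0.2635, 0.067]
tcp_rot: [3.14, -0.001, 1.409]
contact_force: [4.1, -0.7, 1.5]
width: 0.152
grasp_force: 62.2
```

>>> {"op": "send_rows", "data": {
  "plan": [
    [[5,0,0,10,0],[5,0,0,-12,0],[5,0,0,-26,0],[5,0,0,-40,0],[5,0,0,-54,0],[5,0,0,-60,0],[5,-20,4,-60,0.12],[5,-50,10,-60,0.25],[5,-85,16,-60,0.38],[5,-120,23,-60,0.51]]
  ]
}}

```text
clock: 3.35
ee_pos: [0.4908, 0.1401, 0.1262]
tcp_rot: [-3.141, 0.0, 0.894]
contact_force: [0.3, 1.0, -1.9]
width: 0.154
grasp_force: 64.8
```

I made a mistake in that call: the first row went 10 mm down instead of holding height. That briefly pushed the stop down in its well. The grip still reads normal, so I'll carry on and check the stop's height in the hand by camera.

>>> {"op": "send_rows", "data": {
  "plan": [
    [[5,-12,10,0,0.13],[5,-26,23,0,0.26],[5,-40,36,0,0.39],[5,-52,46,0,0.52],[5,-62,55,0,0.65],[5,-69,62,0,0.783],[5,-69,62,0,0.783],[5,-69,62,0,0.783],[5,-69,62,0,0.783],[5,-69,62,0,0.783]]
  ]
}}

```text
clock: 4.35
ee_pos: [0.4968, 0.0491, 0.1263]
tcp_rot: [-3.141, 0.0, 0.119]
contact_force: [-0.4, 0.2, -0.9]
width: 0.154
grasp_force: 64.8
```

```bash
python3 - <<'E'
from h import *
t=cam("top"); s=cam("scene"); o=robot.observe(); p=o["ee_pos"]; print(p,o["tcp_rot"],o["contact_force"],o["qpos"].round(2))
k=6; x0,y0=205,145
b=crop(s,x0,y0,335,245,k)
for z in (0,-.009,-.045): 
    q=(proj(s,p+[0,0,z])[0]-[x0,y0])*k; print(z,q.round()); cv2.circle(b,tuple(int(v) for v in q),4,(0,0,255),1)
cv2.imwrite("pics/c3.png",b)
E
```

```text
[0.49687495 0.04888726 0.12633432] [-3.14136684e+00  3.98496072e-05  1.17429455e-01] [ 0.87136004 -0.15609997 -1.70459218] [-0.92  0.37  0.85  2.13 -0.39  0.8  -1.28]
0 [379. 308.]
-0.009 [379. 333.]
-0.045 [378. 431.]
```

View pics/c3.png

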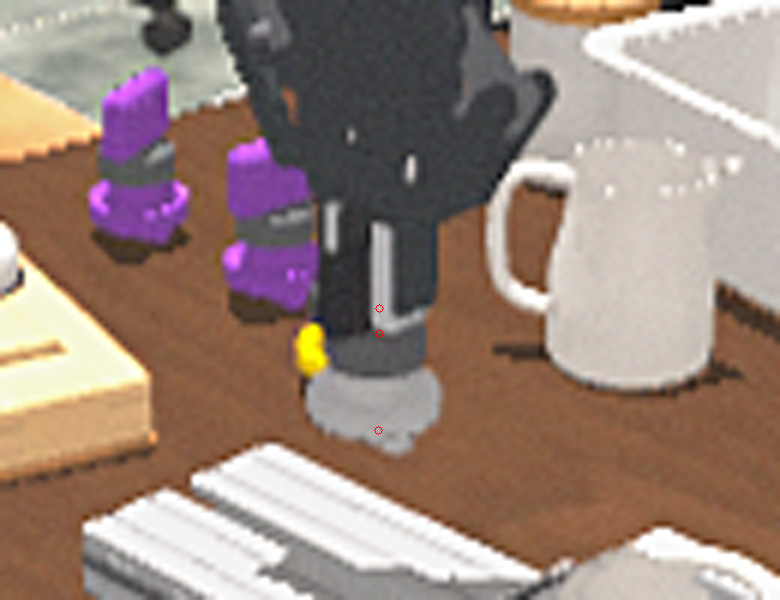

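The crop shows the stop hanging upright in the fingers: collar between columns 305 and 441 (centre 373, TCP mark 379), finger tips on the hub top (row 330), slot mouth at the rail end near (178,487). The stop's axis is therefore about 2.5 mm towards rail −x from the TCP. Next I measure the slot line in both first pictures.

```bash
python3 - <<'E'
from h import *
b,r=np.load("br.npy"); c,n=np.cos(r[2]),np.sin(r[2])
xs=np.arange(-56,57,2.)*1e-3
for nm in("top","scene"):
    d=cam(nm); g=cv2.cvtColor(cv2.imread(f"pics/{nm}0.png"),cv2.COLOR_BGR2GRAY)
    for lo,hi in((.08,.13),(.13,.19)):
        acc=0
        for y in np.arange(lo,hi,.002):
            P=np.c_[r[0]+c*xs-n*y,r[1]+n*xs+c*y,0*xs+.026]; q=proj(d,P).astype(np.float32)
            acc=acc+cv2.remap(g,q[:,0],q[:,1],cv2.INTER_LINEAR).ravel().astype(float)
        acc/=len(np.arange(lo,hi,.002)); print(nm,lo); print(" ".join(f"{x*1e3:.0f}:{v:.0f}" for x,v in zip(xs,acc)))
E
```

```text
top 0.08
-56:73 -54:73 -52:66 -50:60 -48:87 -46:151 -44:219 -42:241 -40:244 -38:243 -36:238 -34:228 -32:229 -30:235 -28:241 -26:242 -24:242 -22:242 -20:239 -18:232 -16:226 -14:230 -12:238 -10:241 -8:241 -6:238 -4:239 -2:238 0:217 2:179 4:163 6:209 8:236 10:243 12:240 14:231 16:225 18:230 20:237 22:241 24:241 26:240 28:239 30:234 32:225 34:225 36:233 38:239 40:242 42:239 44:212 46:156 48:99 50:72 52:70 54:72 56:73
top 0.13
-56:161 -54:160 -52:157 -50:145 -48:144 -46:174 -44:227 -42:245 -40:247 -38:244 -36:239 -34:231 -32:232 -30:239 -28:243 -26:244 -24:244 -22:244 -20:241 -18:233 -16:229 -14:234 -12:241 -10:244 -8:244 -6:242 -4:242 -2:239 0:211 2:169 4:162 6:213 8:240 10:245 12:242 14:234 16:229 18:234 20:240 22:243 24:243 26:243 28:241 30:236 32:229 34:229 36:236 38:241 40:243 42:242 44:227 46:199 48:170 50:160 52:160 54:159 56:158
scene 0.08
-56:134 -54:139 -52:133 -50:150 -48:199 -46:236 -44:243 -42:240 -40:237 -38:229 -36:217 -34:219 -32:233 -30:238 -28:238 -26:238 -24:238 -22:234 -20:224 -18:215 -16:226 -14:241 -12:242 -10:230 -8:186 -6:139 -4:128 -2:129 0:147 2:191 4:231 6:245 8:241 10:234 12:225 14:220 16:228 18:237 20:238 22:238 24:239 26:236 28:227 30:215 32:214 34:232 36:243 38:245 40:236 42:191 44:118 46:85 48:89 50:94 52:95 54:96 56:97
scene 0.13
-56:138 -54:142 -52:135 -50:156 -48:204 -46:238 -44:243 -42:240 -40:237 -38:227 -36:214 -34:219 -32:234 -30:238 -28:238 -26:238 -24:238 -22:232 -20:221 -18:215 -16:228 -14:241 -12:242 -10:227 -8:180 -6:132 -4:123 -2:128 0:150 2:194 4:232 6:245 8:240 10:231 12:220 14:218 16:229 18:238 20:238 22:238 24:238 26:233 28:223 30:214 32:220 34:236 36:243 38:242 40:226 42:177 44:115 46:90 48:91 50:94 52:95 54:96 56:97
```

>>> {"op": "send_rows", "data": {
  "plan": [
    [[5,0,0,10,0],[5,0,0,20,0],[5,0,0,30,0],[5,0,0,40,0],[5,0,0,46,0],[5,0,0,50,0.006],[5,0,0,50,0.006],[5,0,0,50,0.006],[5,0,0,50,0.006],[5,0,0,50,0.006]]
  ]
}}

```text
clock: 5.55
ee_pos: [0.4971, 0.0486, 0.0766]
tcp_rot: [-3.141, -0.001, 0.11]
contact_force: [-0.1, -0.4, -0.7]
width: 0.152
grasp_force: 64.8
```

```bash
python3 - <<'E'
from h import *
s=cam("scene"); o=robot.observe(); p=o["ee_pos"]; print(p,o["tcp_rot"],o["contact_force"])
k=8; x0,y0=220,185
b=crop(s,x0,y0,320,260,k)
for z in (0,-.033,-.042): 
    q=(proj(s,p+[0,0,z])[0]-[x0,y0])*k; print(z,q.round()); cv2.circle(b,tuple(int(v) for v in q),4,(0,0,255),1)
cv2.imwrite("pics/c4.png",b); cv2.imwrite("pics/scene4.png",s["color"][:,:,::-1])
E
```

```text
[0.49705554 0.04862887 0.07657907] [-3.14137117e+00 -4.50720986e-04  1.09953383e-01] [-1.33422946  0.21094573 -2.11117819]
0 [386. 272.]
-0.033 [385. 387.]
-0.042 [385. 418.]
```

View pics/c4.png

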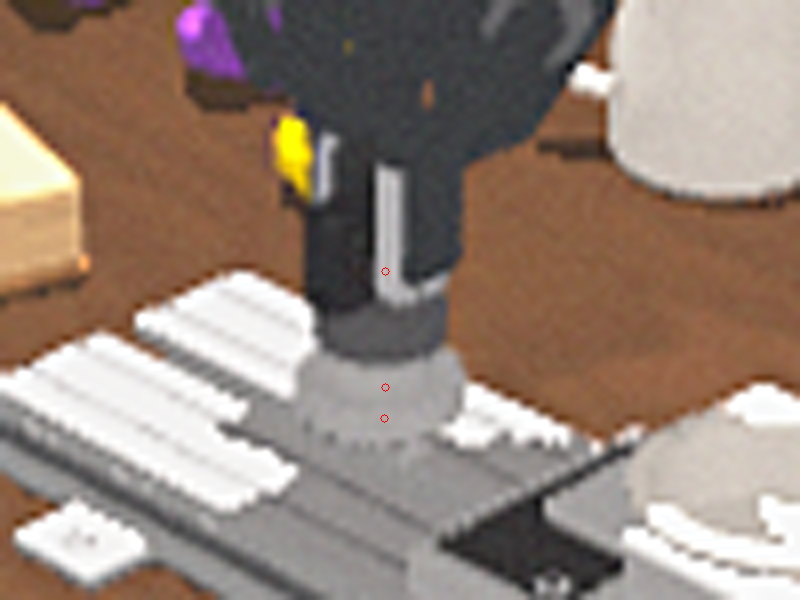

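The scene crop shows the collar spanning 296–467 (centre 381.5, TCP mark 385), roughly over the slot, which reads as about 1.5–2 mm towards rail −x. I shift −1.5 mm and feel my way down.

>>> {"op": "send_rows", "data": {
  "plan": [
    [[5,-1.5,0,2,0],[5,-1.5,0,4,0],[5,-1.5,0,5,0],[5,-1.5,0,6,0],[5,-1.5,0,7,0],[5,-1.5,0,8,0],[5,-1.5,0,9,0],[5,-1.5,0,10,0],[5,-1.5,0,10,0],[5,-1.5,0,10,0]]
  ]
}}

```text
clock: 6.6
ee_pos: [0.4955, 0.0483, 0.0663]
tcp_rot: [3.141, -0.0, 0.11]
contact_force: [0.5, 0.2, -2.2]
width: 0.149
grasp_force: 64.9
```

>>> {"op": "send_rows", "data": {
  "plan": [
    [[5,0,0,0.5,0],[5,0,0,1,0],[5,0,0,1.5,0],[5,0,0,2,0],[5,0,0,2.5,0],[5,0,0,3,0],[5,0,0,3.5,0],[5,0,0,4,0],[5,0,0,4,0],[5,0,0,4,0]]
  ]
}}

```text
clock: 7.6
ee_pos: [0.4954, 0.0483, 0.0623]
tcp_rot: [3.141, 0.0, 0.11]
contact_force: [1.4, -0.3, -3.0]
width: 0.148
grasp_force: 64.9
```

>>> {"op": "send_rows", "data": {
  "plan": [
    [[5,0,0,0.5,0],[5,0,0,1,0],[5,0,0,1.5,0],[5,0,0,2,0],[5,0,0,2.5,0],[5,0,0,3,0],[5,0,0,3.5,0],[5,0,0,3.5,0],[5,0,0,3.5,0],[5,0,0,3.5,0]]
  ]
}}

```text
clock: 8.6
ee_pos: [0.4955, 0.0483, 0.0592]
tcp_rot: [-3.141, -0.0, 0.11]
contact_force: [-2.7, 0.5, 11.2]
width: 0.152
grasp_force: 66.8
```

Contact came at TCP z = 0.0592 with about 13 N. The tips cannot be below the hub top, so the head is in the slot and the collar is on the rail. I ease up a little and slide towards the stand.

>>> {"op": "send_rows", "data": {
  "plan": [
    [[5,-0.2,0,-0.7,0],[5,-0.2,0,-1.2,0],[5,-0.2,3,-1.2,0],[5,-0.2,6,-1.2,0],[5,-0.2,9,-1.2,0],[5,-0.2,12,-1.2,0],[5,-0.2,15,-1.2,0],[5,-0.2,18,-1.2,0],[5,-0.2,21,-1.2,0],[5,-0.2,24,-1.2,0]]
  ]
}}

```text
clock: 9.6
ee_pos: [0.4983, 0.0253, 0.0604]
tcp_rot: [-3.14, -0.001, 0.11]
contact_force: [-0.5, 5.6, 9.8]
width: 0.151
grasp_force: 66.4
```

>>> {"op": "send_rows", "data": {
  "plan": [
    [[5,0,0,-0.7,0],[5,0,0,-1.4,0],[5,0,1.5,-1.4,0],[5,0,3,-1.4,0],[5,0,4.5,-1.4,0],[5,0,6,-1.4,0],[5,0,7.5,-1.4,0],[5,0,9,-1.4,0],[5,0,10.5,-1.4,0],[5,0,12,-1.4,0]]
  ]
}}

```text
clock: 10.6
ee_pos: [0.4993, 0.013, 0.0614]
tcp_rot: [-3.141, -0.0, 0.11]
contact_force: [3.9, 5.2, -1.6]
width: 0.151
grasp_force: 64.9
```

>>> {"op": "send_rows", "data": {
  "plan": [
    [[5,0.2,3,0,0],[5,0.4,6,0,0],[5,0.4,9,0,0],[5,0.4,12,0,0],[5,0.4,15,0,0],[5,0.4,18,0,0],[5,0.4,21,0,0],[5,0.4,24,0,0],[5,0.4,27,0,0],[5,0.4,30,0,0]]
  ]
}}

```text
clock: 11.6
ee_pos: [0.5028, -0.0169, 0.0614]
tcp_rot: [-3.141, 0.0, 0.11]
contact_force: [1.4, 5.7, 0.8]
width: 0.15
grasp_force: 65.1
```

>>> {"op": "send_rows", "data": {
  "plan": [
    [[5,0,1.5,0,0],[5,0,3,0,0],[5,0,4.5,0,0],[5,0,6,0,0],[5,0,7.5,0,0],[5,0,9,0,0],[5,0,10.5,0,0],[5,0,12,0,0],[5,0,13.5,0,0],[5,0,15,0,0]]
  ]
}}

```text
clock: 12.6
ee_pos: [0.5045, -0.0316, 0.0614]
tcp_rot: [-3.141, 0.0, 0.11]
contact_force: [2.1, 7.3, 0.3]
width: 0.153
grasp_force: 65.1
```

>>> {"op": "send_rows", "data": {
  "plan": [
    [[5,0,0.2,0,0],[5,0,0.4,0,0],[5,0,0.6,0,0],[5,0,0.8,0,0],[5,0,1.0,0,0],[5,0,1.2,0,0],[5,0,1.4,0,0],[5,0,1.6,0,0],[5,0,1.8,0,0],[5,0,2,0,0]]
  ]
}}

```text
clock: 13.6
ee_pos: [0.5047, -0.0336, 0.0614]
tcp_rot: [-3.141, 0.0, 0.11]
contact_force: [1.8, 5.2, 0.0]
width: 0.149
grasp_force: 65.1
```

>>> {"op": "send_rows", "data": {
  "plan": [
    [[5,0,0.3,0,0],[5,0,0.6,0,0],[5,0,0.9,0,0],[5,0,1.2,0,0],[5,0,1.4,0,0],[5,0,1.5,0,0],[5,0,1.5,0,0],[5,0,1.5,0,0],[5,0,1.5,0,0],[5,0,1.5,0,0]]
  ]
}}

```text
clock: 14.6
ee_pos: [0.5049, -0.0351, 0.0614]
tcp_rot: [-3.141, 0.0, 0.11]
contact_force: [2.8, 6.5, -0.2]
width: 0.156
grasp_force: 65.1
```

```bash
python3 - <<'E'
from h import *
s=cam("scene"); o=robot.observe(); print(o["ee_pos"],o["contact_force"])
cv2.imwrite("pics/c5.png",crop(s,270,215,410,320,5.7)[:600,:800])
E
```

```text
[ 0.50486316 -0.03511496  0.06138286] [ 2.93251488  5.19203995 -0.18956816]
```

View pics/c5.png

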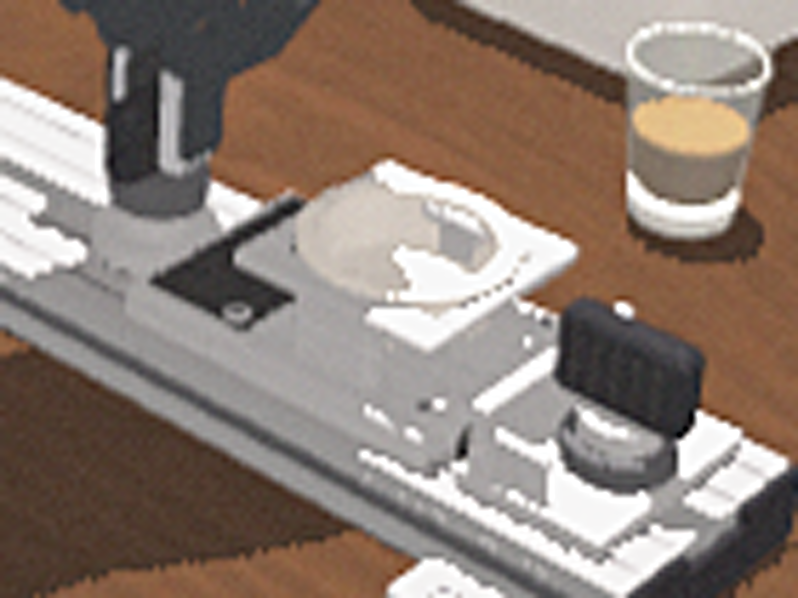

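The crop shows the collar against the stand, whose far plate end (≈440,460) is just a few mm short of the black bumper (≈463,440). I continue in small steps.

>>> {"op": "send_rows", "data": {
  "plan": [
    [[5,0.2,0.3,0,0],[5,0.2,0.6,0,0],[5,0.2,0.9,0,0],[5,0.2,1.2,0,0],[5,0.2,1.4,0,0],[5,0.2,1.5,0,0],[5,0.2,1.5,0,0],[5,0.2,1.5,0,0],[5,0.2,1.5,0,0],[5,0.2,1.5,0,0]]
  ]
}}

```text
clock: 15.65
ee_pos: [0.5051, -0.0366, 0.0614]
tcp_rot: [-3.141, 0.0, 0.11]
contact_force: [1.3, 4.2, -0.3]
width: 0.152
grasp_force: 65.2
```

>>> {"op": "send_rows", "data": {
  "plan": [
    [[5,0,0.3,0,0],[5,0,0.6,0,0],[5,0,0.9,0,0],[5,0,1.2,0,0],[5,0,1.4,0,0],[5,0,1.5,0,0],[5,0,1.5,0,0],[5,0,1.5,0,0],[5,0,1.5,0,0],[5,0,1.5,0,0]]
  ]
}}

```text
clock: 16.65
ee_pos: [0.5052, -0.0381, 0.0613]
tcp_rot: [-3.141, 0.001, 0.11]
contact_force: [1.7, 6.4, 0.2]
width: 0.15
grasp_force: 65.2
```

>>> {"op": "send_rows", "data": {
  "plan": [
    [[5,0,0.3,0,0],[5,0,0.6,0,0],[5,0,0.9,0,0],[5,0,1.2,0,0],[5,0,1.4,0,0],[5,0,1.5,0,0],[5,0,1.5,0,0],[5,0,1.5,0,0],[5,0,1.5,0,0],[5,0,1.5,0,0]]
  ]
}}

```text
clock: 17.65
ee_pos: [0.5054, -0.0396, 0.0614]
tcp_rot: [-3.141, 0.0, 0.11]
contact_force: [2.4, 5.3, 0.7]
width: 0.156
grasp_force: 65.2
```

>>> {"op": "send_rows", "data": {
  "plan": [
    [[5,0.2,0.3,0,0],[5,0.2,0.6,0,0],[5,0.2,0.9,0,0],[5,0.2,1.2,0,0],[5,0.2,1.4,0,0],[5,0.2,1.5,0,0],[5,0.2,1.5,0,0],[5,0.2,1.5,0,0],[5,0.2,1.5,0,0],[5,0.2,1.5,0,0]]
  ]
}}

```text
clock: 18.65
ee_pos: [0.5057, -0.041, 0.0613]
tcp_rot: [-3.141, 0.001, 0.11]
contact_force: [0.5, 5.2, 0.8]
width: 0.149
grasp_force: 65.3
```

>>> {"op": "send_rows", "data": {
  "plan": [
    [[5,0,0.3,0,0],[5,0,0.6,0,0],[5,0,0.9,0,0],[5,0,1.2,0,0],[5,0,1.4,0,0],[5,0,1.6,0,0],[5,0,1.7,0,0],[5,0,1.7,0,0],[5,0,1.7,0,0],[5,0,1.7,0,0]]
  ]
}}

```text
clock: 19.65
ee_pos: [0.5057, -0.042, 0.0613]
tcp_rot: [-3.14, 0.001, 0.111]
contact_force: [-0.2, 8.7, 2.9]
width: 0.154
grasp_force: 65.5
```

>>> {"op": "send_rows", "data": {
  "plan": [
    [[5,0,0.1,0,0],[5,0,0.2,0,0],[5,0,0.3,0,0],[5,0,0.4,0,0],[5,0,0.5,0,0],[5,0,0.5,0,0],[5,0,0.5,0,0],[5,0,0.5,0,0],[5,0,0.5,0,0],[5,0,0.5,0,0]]
  ]
}}

```text
clock: 20.65
ee_pos: [0.5058, -0.0422, 0.0613]
tcp_rot: [-3.139, 0.001, 0.111]
contact_force: [0.1, 11.6, 3.8]
width: 0.148
grasp_force: 65.5
```

>>> {"op": "send_rows", "data": {
  "plan": [
    [[5,0,0.15,0,0],[5,0,0.3,0.5,0],[5,0,0.3,1,0],[5,0,0.3,1.6,0],[5,0,0.3,2.2,0],[5,0,0.3,2.8,0],[5,0,0.3,3.4,0],[5,0,0.3,4,0],[5,0,0.3,4.5,0],[5,0,0.3,5,0]]
  ]
}}

```text
clock: 21.65
ee_pos: [0.5058, -0.0423, 0.0566]
tcp_rot: [-3.139, 0.001, 0.111]
contact_force: [-3.3, 13.5, 15.1]
width: 0.153
grasp_force: 67.2
```

The stop is pressed 4.7 mm down at about 17 N, with a push of about 13 N. I now start the turn about the stop's own axis, which sits about 1.3 mm off the TCP, and check the forces halfway.

>>> {"op": "send_rows", "data": {
  "plan": [
    [[5,0,-0.14,0,-0.11],[5,-0.03,-0.28,0,-0.22],[5,-0.07,-0.43,0,-0.34],[5,-0.13,-0.57,0,-0.45],[5,-0.2,-0.69,0,-0.56],[5,-0.28,-0.81,0,-0.67],[5,-0.38,-0.92,0,-0.785],[5,-0.38,-0.92,0,-0.785],[5,-0.38,-0.92,0,-0.785],[5,-0.38,-0.92,0,-0.785]]
  ]
}}

```text
clock: 22.65
ee_pos: [0.505, -0.0417, 0.0566]
tcp_rot: [-3.139, -0.001, 0.896]
contact_force: [-5.3, 11.9, 16.2]
width: 0.148
grasp_force: 67.4
```

>>> {"op": "send_rows", "data": {
  "plan": [
    [[5,0.0,-0.14,0,-0.11],[5,-0.04,-0.28,0,-0.22],[5,-0.1,-0.42,0,-0.34],[5,-0.18,-0.56,0,-0.45],[5,-0.28,-0.72,0,-0.56],[5,-0.38,-0.88,0,-0.67],[5,-0.51,-1.05,0,-0.785],[5,-0.51,-1.05,0,-0.785],[5,-0.51,-1.05,0,-0.785],[5,-0.51,-1.05,0,-0.785]]
  ]
}}

```text
clock: 23.65
ee_pos: [0.5039, -0.0414, 0.0567]
tcp_rot: [-3.14, -0.002, 1.681]
contact_force: [-5.1, 11.6, 15.9]
width: 0.152
grasp_force: 67.4
```

Quarter turn complete (yaw 1.681, rail 0.111 + π/2), push still about 12 N. I ease up so the head seats under the lips, then open.

>>> {"op": "send_rows", "data": {
  "plan": [
    [[5,0,0,-0.4,0],[5,0,0,-0.8,0],[5,0,0,-1.2,0],[5,0,0,-1.6,0],[5,0,0,-1.6,0],[5,0,0,-1.6,0],[5,0,0,-1.6,0],[5,0,0,-1.6,0],[5,0,0,-1.6,0],[5,0,0,-1.6,0]]
  ],
  "squeeze": 60
}}

```text
clock: 24.65
ee_pos: [0.5039, -0.0415, 0.0581]
tcp_rot: [-3.14, -0.002, 1.681]
contact_force: [-3.7, 11.1, 12.3]
width: 0.151
grasp_force: 66.8
```

>>> {"op": "send_rows", "data": {
  "plan": [
    [[16,0,0,0,0],[20,0,0,0,0],[30,0,0,0,0],[40,0,0,0,0],[50,0,0,0,0],[50,0,0,0,0],[50,0,0,-10,0],[50,0,0,-30,0],[50,0,0,-60,0],[50,0,0,-90,0]]
  ]
}}

```text
clock: 25.65
ee_pos: [0.5042, -0.0431, 0.1495]
tcp_rot: [-3.141, 0.0, 1.679]
contact_force: [0.8, -0.5, -1.1]
width: 0.59
grasp_force: 0.0
```

```bash
python3 - <<'E'
from h import *
s=cam("scene"); o=robot.observe(); print(o["ee_pos"],o["contact_force"],o["clock"])
cv2.imwrite("pics/c6.png",crop(s,260,200,400,305,5.7)[:600,:800])
E
```

```text
[ 0.50647429 -0.04338802  0.15394253] [ 4.66520039 -0.49875828  7.24271331] 25.7
```

View pics/c6.png

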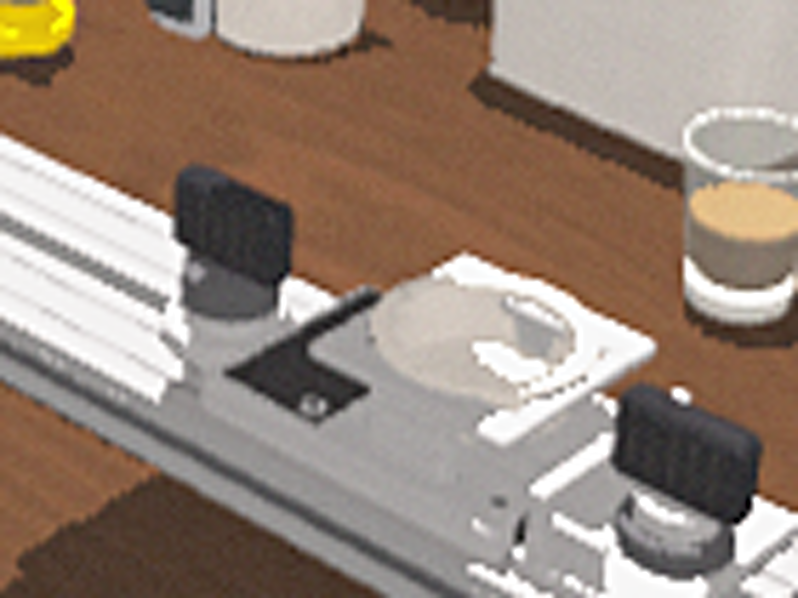

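The crop shows the stop upright with its bar along the slot (≈233,225), the collar against the stand and the stand on the bumpers (≈520,530). I let the arm settle, then hand in.

>>> {"op": "send_rows", "data": {
  "plan": [
    [[50,0,0,-5,0],[50,0,0,-10,0],[50,0,0,-10,0],[50,0,0,-10,0],[50,0,0,-10,0],[50,0,0,-10,0],[50,0,0,-10,0],[50,0,0,-10,0],[50,0,0,-10,0],[50,0,0,-10,0]]
  ]
}}

```text
clock: 26.7
ee_pos: [0.5046, -0.0429, 0.158]
tcp_rot: [-3.142, 0.0, 1.68]
contact_force: [-0.2, 0.6, 0.5]
width: 0.585
grasp_force: 0.0
```

```bash
python3 -c "
from plant import robot
print(robot.observe()['contact_force'], robot.finish_job())"
```

```text
the job is handed in; nothing more can be done
[-0.20902248  0.56520838  0.50072084] None
```

The job is handed in at 26.7 s: the stand is against the fence and the clamp stop is locked under the slot's lips, let go at about 11 N of push; the one slip was a wrong row that briefly pressed the stop about 10 mm down in the block's well before lifting, with no visible harm.

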